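# Feed one copper blank to the work card

## Task

On the jeweller's mat, press the red plunger of the blank feeder all the way down once and let it spring back, so that a single copper blank comes out. Then nudge that blank aside along the mat with the fingertips until it lies flat and wholly inside the ring drawn on the white card. Do not pick it up, and leave the other blanks in the feeder and everything else where it is.

Things in the scene. Friction and masses are not known exactly. Their poses are not given: they have to be found in the camera images.
- feeder: fixed blank feeder standing on the black mat. Origin: on the axis of its magazine, at the mat's top. Magazine: aluminium shaft, open on top, 45 x 42 mm outside (its x, y) and 42 tall, the near wall raised 10.5 above the mat to leave an exit slot. Behind it (own +x 23 to 89 mm, 44 wide) a blue housing 30 tall carries the plunger. Own -x is the way the blanks come out (roughly towards the robot, yaw varies); own y is to its side; z up
- plunger_top (a point): centre of the top face of the round red plunger knob (30 across) on the blue housing, 58 mm behind the magazine axis (own +x), 61 mm above the mat when up
- plunger (a joint): press depth of the plunger: 0 up, 0.020 m bottomed; springs back up by itself; about 4 N to start, 8 N at the bottom. A blade moves 3 times as far along the mat and pushes out the lowest blank: pressed slowly (25 mm/s) to the bottom, its centre stops 50 to 60 mm in front of the magazine axis; a quick jab shoots it 150 mm. A second press would push out a second blank
- blank: the lowest of the four copper blanks in the magazine, the one that will come out: disc 30 mm across, 8 thick, about 50 g, lying flat. Origin: centre of its underside
- card: white paper card, 105 x 105 mm, lying on the mat to the left or the right of the feeder, too thin to catch on anything. The black mat (420 x 920 mm) has its top at z = 0.003. Origin: centre of the drawn ring, at the mat's top. The ring's dark line has 72 mm inner diameter (76 outer)
- bead_tray: fixed low wooden tray of glass beads, 85 x 85 x 18 mm tall, on the side of the feeder where the card is not. Origin: centre of its underside. Bystander
- spare1: copper blank number 2 from below in the magazine, same size; stays in the magazine (sinks 8 mm when the lowest one is out). Origin: centre of its underside
- spare2: copper blank number 3 from below in the magazine, same size; stays in the magazine (sinks 8 mm when the lowest one is out). Origin: centre of its underside
- spare3: copper blank number 4 from below in the magazine, same size; stays in the magazine (sinks 8 mm when the lowest one is out). Origin: centre of its underside
- ring_a: bystander: small copper ring band standing like a short tube, 25 across, 16 tall (mm)
- ring_b: bystander: small silver-coloured ring band, 25 across, 16 tall (mm)
- bead_red: bystander: dark red glass bead lying flat, 23 across, 12 tall (mm)
- bead_teal: bystander: teal glass bead lying flat, 23 across, 12 tall (more beads lie in the bead tray) (mm)
- dish: bystander: shallow copper dish with a white pearl, 56 across, 14 tall (mm)
- punch: bystander: standing steel punch, 20 across, 55 tall (mm)
- mallet: bystander: hammer lying flat, 220 long (mm)
- magazine (a point): point on the magazine's axis at the mat's top (same as the feeder's origin)
Mind the look-alikes: they are no part of the job. What is shaped like the feeder but green, purple or turquoise is not meant.

How it is judged:
By the outcome, as a careful person would: the job done as asked, in the order asked, and still so for the second after the job is handed in, with the robot touching nothing.
It also fails if it takes over 59 s, if anything falls off the work surface, if the arm or the gripper's body presses on something with over 40 N, if the wrist force passes 120 N, or if a joint passes its speed limit or range.

## Robot

A 7-joint arm with a two-finger parallel gripper is mounted at the origin on the work surface. World frame = base frame: x ahead of the robot, y to its left, z up, the work surface at z = 0. Lengths are in m, angles in rad, forces in N, time in s.
With the tool pointing down it reaches from about 0.4 to 0.925 m from the base axis. Payload 4.1 kg.
Tool frame: the origin (TCP) lies on the front face of the gripper's body, between the roots of the fingers; the fingertips stand 73 mm ahead of it and the grasp point (between the pads) lies 54 mm ahead of it; z points along the fingers, y is the direction in which the jaws open and shut (so a half turn about z gives the same grasp; the last joint's range is limited). The gripper opens to 85 mm and grips with 20 to 120 N. Pads are 22 mm wide; open, the fingers measure 114 mm over their backs; the gripper's body (76 mm by 85 mm) begins 54 mm behind the grasp point. The pads swing forward as they close: fully open they stand 13 mm farther back than shut.
Start: joints at [-1.394, 0.398, 0.045, 1.537, -0.019, 1.207, -0.051], TCP at [0.177, 0.625, 0.304] pointing down, gripper open.
Joint ranges: [-2.82, 2.82], [-0.49, 2.23], [-1.37, 1.46], [0, 2.46], [-1.36, 4.5], [0.23, 2], [-2.94, 2.94]. Speed limits (rad/s): [2.57, 2.57, 3.14, 3.14, 3.14, 3.14, 3.14].

## Interface

Orientations are given as a unit quaternion [w, x, y, z].
In Python, from workcell import r gives the robot as it stands.
- The arm moves only by the tool step_arm, never from a script. Its argument "moves" is one flat list of numbers, 5 for each row, row after row: the shift along the tool's x, y, z in cm, then the turn about the tool's z in rad, then the closure, from 0 (fully open) to 1 (shut). In form: [tx, ty, tz, roll, fingers, tx, ty, tz, roll, fingers, ...]. A call has 1 to 20 rows; each row shifts and turns the pose as measured when the row begins, along the tool's axes as they then stand; what a row does not reach is not made up. A row lasts 1/10 s, in which the tool goes at most 50 mm and 8.59 degrees, less where a joint would pass 70% of its speed; a pose out of reach is approached as far as the arm can. A call is refused whole if a number of a shift passes 5 or a number of a turn 0.15, either way. A call with a gripper value outside its range is refused whole. The fingers move at their own pace and stop on an object; the grip force is fixed at half the most. Time passes only in rows, so rows that do not move let the fingers close. It gives the time, the measured TCP pose, the force and the opening at its end, in the units of the state.
- r.get_obs(): the state, without advancing time (a new reading comes with each control period).
- r.camera(name): name is "scene" or "side" or "wrist"; returns (picture, depth): 400x640x3 uint8, red, green, blue; 400x640 float32, m along the optical axis (not along the pixel's ray), 0 where there is no reading.
- r.calibration(name): a dict with "fov_y" (degrees; the focal length in pixels is half the picture's height over the tangent of half this angle, whatever the lens; pixels are square), "cx", "cy" (the principal point, pixels), "D" ([k1, k2, p1, p2, k3] as OpenCV has them; the pictures are not rectified), "R" (3x3) and "t" (3): a world point X has camera coordinates R X + t. Camera axes: x right, y down, z forward; pixel columns grow to the right and rows downward; lengths in m; the calibration is good to about 2 mm. A picture is of the moment at which its call begins: read the wrist's pose just before it. calibration takes no time and is no camera call; for the wrist camera it gives the pose at the moment of the call.
- r.sign_off(): hands the job in, once; it reports no verdict.
The state is a dict: "time_s": time; "joint_positions": joint angles; "qvel": joint speeds; "effort": joint torques, N m; "tcp_pos": TCP position; "eef_rot": TCP orientation; "contact_force": force on the tool from outside, world axes, zero at the start; "ft_torque": the same for the moment, N m; "finger_gap": opening from 0.0 (shut) to 1.0 (fully open).
Only numpy, scipy, OpenCV 4.12 (cv2) and the standard library are available. Lean on these libraries where they do the work, as an engineer would, in place of code of your own. Each camera call takes 0.05 s, during which the arm holds its last target. There are 200 camera calls.

## Working session

There is one attempt and no reset: what is moved stays moved. The work goes in short steps, Python scripts to look and compute and a tool call to move; the robot and the scene stay as the last step left them, time stands still between calls to the robot, and variables do not carry over. Pictures are saved under pics/ and viewed, about 8 in all and at most 12, crops included, and the job is handed in when it is done.

Besides the shell and the picture viewer there is one more tool, called after "Call:" as a command line: name --argument value ..., lists and objects as JSON in quotes. step_arm: Moves the arm, as the interface text tells. Its arguments: {"type":"object","properties":{"moves":{"type":"array","items":{"type":"number"}}},"required":["moves"]}

```bash
mkdir -p pics; ls; cat > h.py <<'E'
import numpy as np, cv2
from workcell import r
def K(c):
    f=200/np.tan(np.radians(c["fov_y"])/2); return np.array([[f,0,c["cx"]],[0,f,c["cy"]],[0,0,1.]])
def ray(c,uv,z):
    """pixel(s) -> world point on plane z"""
    p=cv2.undistortPoints(np.array(uv,float).reshape(-1,1,2),K(c),np.array(c["D"],float)).reshape(-1,2)
    R=np.array(c["R"]);t=np.array(c["t"])
    d=np.c_[p,np.ones(len(p))]@R; o=-R.T@t
    return o+d*((z-o[2])/d[:,2])[:,None]
def proj(c,X):
    rv=cv2.Rodrigues(np.array(c["R"]))[0]
    return cv2.projectPoints(np.array(X,float).reshape(-1,1,3),rv,np.array(c["t"],float),K(c),np.array(c["D"],float))[0].reshape(-1,2)
def snap(n,fn):
    c=r.calibration(n); p,d=r.camera(n); np.savez(f"pics/{fn}.npz",p=p,d=d,**{k:np.array(v) for k,v in c.items()})
    cv2.imwrite(f"pics/{fn}.png",p[:,:,::-1]); return c,p,d
def load(fn):
    z=np.load(f"pics/{fn}.npz"); return {k:z[k] for k in("fov_y","cx","cy","D","R","t")},z["p"],z["d"]
E
python3 - <<'E'
from h import *
o=r.get_obs(); print(o)
a=snap("scene","s0");b=snap("side","d0")
for c,p,d in(a,b): print(-np.array(c["R"]).T@c["t"],c["fov_y"],c["D"])
E
```

```text
pics
{'time_s': 0.0, 'joint_positions': array([-1.39397489,  0.39921169,  0.04501291,  1.53786805, -0.01869945,
        1.20688131, -0.05071754]), 'qvel': array([ 0.00013873, -0.00088037,  0.0012764 , -0.00150424,  0.00079471,
       -0.00035409,  0.00098039]), 'effort': array([ 1.93673573e-04, -4.75119531e+01,  1.36462357e+00, -2.54222292e+01,
        1.15633174e-02,  9.64137056e-03,  2.30536145e-06]), 'tcp_pos': array([0.17684554, 0.62497894, 0.30285548]), 'eef_rot': array([-7.00561320e-05,  1.37417317e-01,  9.90512763e-01, -9.71079011e-04]), 'contact_force': array([ 0.24606682, -0.45685644, -0.72033529]), 'ft_torque': array([ 0.00785899, -0.02771727, -0.0553851 ]), 'finger_gap': 1.001543418014635}
[ 0.95401294 -0.48465362  1.01191057] 43.42753588271307 [-0.09747973  0.          0.          0.          0.        ]
[ 0.15253666 -0.72522792  0.77771188] 49.42912657408429 [-0.02501433  0.          0.          0.          0.        ]
```

View pics/s0.png

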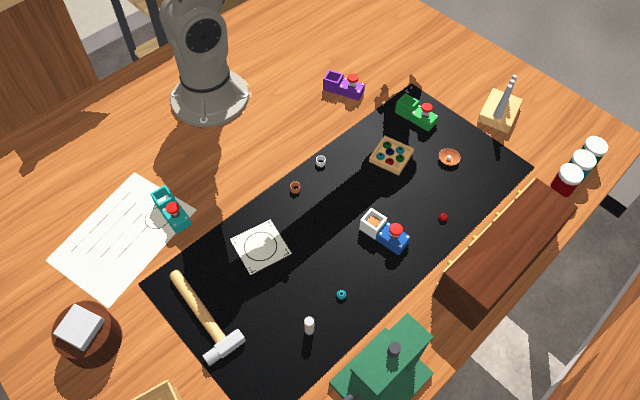

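View pics/d0.png

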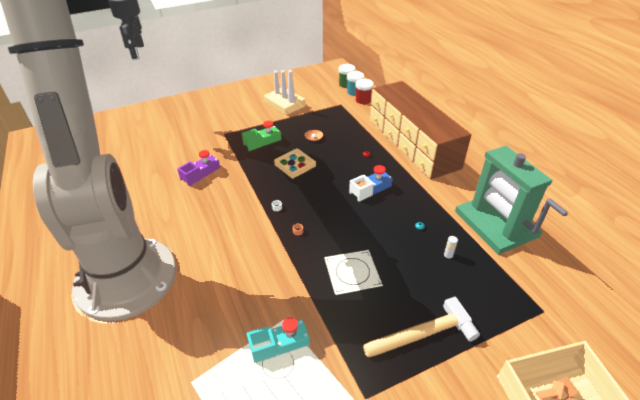

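Candidates in the scene view: the blue feeder at (385,232) with its red knob at (396,230) is the target. The purple (345,85), green (417,112) and turquoise (172,208) feeders are look-alikes. The card is at (261,246). In the side view the blue feeder is at (372,184) and the card at (353,271). Next I measure knob, magazine and ring.

```bash
python3 - <<'E'
from h import *
boxes={"s0":dict(f=(345,195,425,265),card=(225,212,297,278)),"d0":dict(f=(340,160,400,205),card=(318,245,388,298))}
for n in boxes:
    c,p,d=load(n); hsv=cv2.cvtColor(p,cv2.COLOR_RGB2HSV)
    x0,y0,x1,y1=boxes[n]["f"]
    H,S,V=[hsv[:,:,i].astype(int) for i in range(3)]
    roi=np.zeros(H.shape,bool); roi[y0:y1,x0:x1]=1
    red=roi&((H<6)|(H>172))&(S>160)&(V>90)
    lab=cv2.connectedComponentsWithStats(red.astype(np.uint8)); i=1+lab[2][1:,4].argmax()
    print(n,"red",lab[2][i],lab[3][i], "on z=.064",ray(c,lab[3][i],.062))
    # depth pts: top face of knob
    def cloud(m):
        v,u=np.nonzero(m&(d>0)); q=cv2.undistortPoints(np.c_[u,v].astype(float).reshape(-1,1,2),K(c),c["D"]).reshape(-1,2)
        return (np.c_[q,np.ones(len(q))]*d[v,u][:,None]-c["t"])@c["R"]
    P=cloud(red); print(" red z pct",np.percentile(P[:,2],[5,50,90,98]),"top",P[P[:,2]>.059].mean(0),len(P))
    top=P[P[:,2]>.060]; print("  extent",top.min(0),top.max(0))
    P=cloud(roi&(S<60)&(V>120)); T=P[P[:,2]>.040]; print(" mag top n",len(T),T.mean(0),T.min(0),T.max(0))
    if len(T)>5: print("  rect",cv2.minAreaRect(T[:,:2].astype(np.float32)))
    P=cloud(roi&(H>100)&(H<125)&(S>120)); T=P[(P[:,2]>.029)&(P[:,2]<.037)]; print(" blue rect",len(T),cv2.minAreaRect(T[:,:2].astype(np.float32)))
    x0,y0,x1,y1=boxes[n]["card"]; roi=np.zeros(H.shape,bool); roi[y0:y1,x0:x1]=1
    m=(roi&(V>150)&(S<70)).astype(np.uint8)
    cs=max(cv2.findContours(m,cv2.RETR_EXTERNAL,cv2.CHAIN_APPROX_NONE)[0],key=cv2.contourArea)
    W=ray(c,cs.reshape(-1,2),.003); print(" card rect",cv2.minAreaRect(W[:,:2].astype(np.float32)))
    hull=cv2.erode(cv2.drawContours(np.zeros_like(m),[cs],-1,1,-1),np.ones((5,5)))
    g=p[:,:,1].astype(int); bh=cv2.morphologyEx(p[:,:,1],cv2.MORPH_BLACKHAT,np.ones((7,7)))
    v,u=np.nonzero(hull&(bh>25)); W=ray(c,np.c_[u,v],.003)[:,:2]
    ctr=np.median(W,0)
    for _ in range(5):
        rr=np.linalg.norm(W-ctr,axis=1); k=abs(rr-.037)<.008; A=np.c_[2*W[k],np.ones(k.sum())]; s=np.linalg.lstsq(A,(W[k]**2).sum(1),rcond=None)[0]; ctr=s[:2]
    print(" ring",ctr,np.sqrt(s[2]+ctr@ctr),k.sum())
a,b=[cv2.imread(f"pics/{n}.png")[y0:y1,x0:x1] for n,(x0,y0,x1,y1) in {"s0":(220,120,480,300),"d0":(250,120,450,300)}.items()]
cv2.imwrite("pics/crop0.png",cv2.resize(a,None,fx=3,fy=3,interpolation=cv2.INTER_CUBIC))
E
```

```text
s0 red [390 223  13  13 131] [395.7480916  228.93129771] on z=.064 [[0.6691343  0.02499232 0.062     ]]
 red z pct [0.05805398 0.06230267 0.06458894 0.0665991 ] top [0.66897044 0.02563067 0.06250957] 131
  extent [0.65478036 0.01163262 0.06010243] [0.68264392 0.04029656 0.06747344]
 mag top n 166 [0.61119995 0.01720465 0.04323958] [ 0.58519217 -0.00795007  0.04003822] [0.63578234 0.04272529 0.04790613]
  rect ((0.610327959060669, 0.017836593091487885), (0.04683784022927284, 0.046239472925662994), 9.899372100830078)
 blue rect 284 ((0.6669493913650513, 0.025668121874332428), (0.0653822049498558, 0.04437827691435814), 8.779779434204102)
 card rect ((0.4683257043361664, -0.20199918746948242), (0.10670499503612518, 0.10531477630138397), 77.6287612915039)
 ring [ 0.46922153 -0.20235744] 0.036685549938168055 127
d0 red [373 165  13   9  92] [379.06521739 168.85869565] on z=.064 [[0.6668056  0.03074632 0.062     ]]
 red z pct [0.00358122 0.06445155 0.06667474 0.06762115] top [0.66532932 0.02682251 0.06457479] 92
  extent [0.65164267 0.013453   0.06064867] [0.68104067 0.0443753  0.06946644]
 mag top n 156 [0.61308678 0.02036057 0.04495003] [ 0.58421565 -0.00244737  0.04004909] [0.66713477 0.04322548 0.04994129]
  rect ((0.6263329386711121, 0.022962482646107674), (0.08120822161436081, 0.044897668063640594), 7.159126281738281)
 blue rect 143 ((0.6661297082901001, 0.025368232280015945), (0.05758185684680939, 0.04495236277580261), 0.7821571230888367)
 card rect ((0.4676048755645752, -0.19760262966156006), (0.10773755609989166, 0.10663044452667236), 77.4872817993164)
 ring [ 0.46858709 -0.1975535 ] 0.03702775620711937 98
```

View pics/crop0.png

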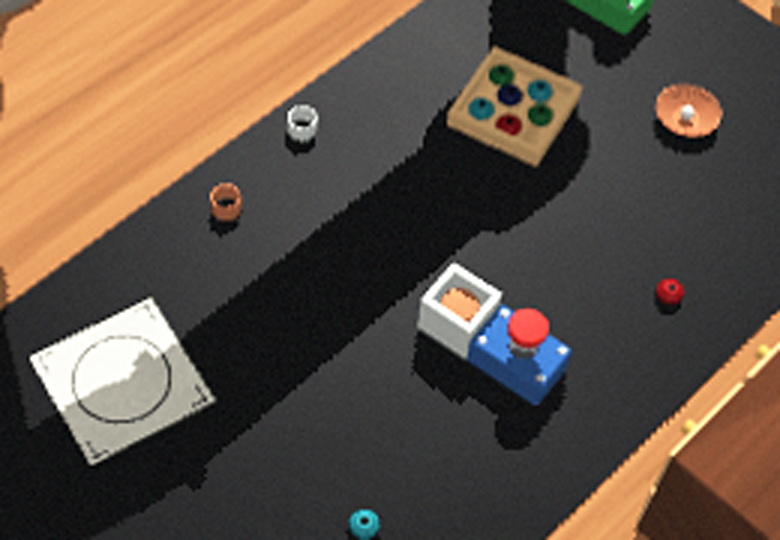

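The crop confirms the choice: blue housing, red knob at crop (529,328), magazine with copper blanks at (460,300), and the ring on the card at (122,378). The two views agree. The magazine is at about (0.611, 0.018), the knob at (0.668, 0.026) with z 0.064, the yaw is about 8° and the ring is at (0.469, -0.200). First I roll the tool so its x lies along the later push line, with the fingers shut.

Call:
step_arm --moves '[0,0,0,0.14,1,0,0,0,0.14,1,0,0,0,0.14,1,0,0,0,0.14,1,0,0,0,0.14,1,0,0,0,0.14,1,0,0,0,0.14,1,0,0,0,0.14,1,0,0,0,0.14,1,0,0,0,0.14,1,0,0,0,0.14,1,0,0,0,0.14,1]'

```text
time_s: 1.3
tcp_pos: [0.1755, 0.6213, 0.2951]
eef_rot: [0.006, 0.848, 0.53, -0.006]
contact_force: [0.2, -0.6, -0.5]
finger_gap: -0.004
```

```bash
cat >> h.py <<'E'
from scipy.spatial.transform import Rotation as Rn
def Rt(o=None):
    o=o or r.get_obs(); q=o["eef_rot"]; return Rn.from_quat([q[1],q[2],q[3],q[0]]).as_matrix()
def go(x,y,z):
    o=r.get_obs(); d=np.array([x,y,z])-o["tcp_pos"]; print("tcp",o["tcp_pos"].round(4),"t",round(o["time_s"],2),"F",o["contact_force"].round(1),"gap",round(o["finger_gap"],3),"shift cm tool",(Rt(o).T@d*100).round(2))
E
python3 - <<'E'
from h import *
go(.668,.026,.2); print(Rt().round(3), r.get_obs()["joint_positions"].round(2))
c=r.calibration("wrist"); print(Rt().T@(-np.array(c["R"]).T@c["t"]-r.get_obs()["tcp_pos"]))
E
```

```text
tcp [0.1755 0.6213 0.2951] t 1.3 F [ 0.2 -0.6 -0.5] gap -0.004 shift cm tool [-31.74  70.33  10.27]
[[ 0.439  0.899 -0.004]
 [ 0.899 -0.439 -0.016]
 [-0.016  0.003 -1.   ]] [-1.64  0.43  0.38  1.55 -0.16  1.21 -1.68]
[ 0.07989288  0.00063924 -0.06950432]
```

Call:
step_arm --moves '[-2,4.4,0,0,1,-2,4.4,0,0,1,-2,4.4,0,0,1,-2,4.4,0,0,1,-2,4.4,0,0,1,-2,4.4,0,0,1,-2,4.4,0,0,1,-2,4.4,0,0,1,-2,4.4,0,0,1,-2,4.4,0,0,1,-2,4.4,0,0,1,-2,4.4,0,0,1,-2,4.4,0,0,1]'

```text
time_s: 2.6
tcp_pos: [0.582, 0.1294, 0.2944]
eef_rot: [0.004, 0.843, 0.538, -0.009]
contact_force: [0.3, 0.8, -0.3]
finger_gap: -0.001
```

```bash
python3 - <<'E'
from h import *
go(.668,.026,.2); print(Rt().round(3), r.get_obs()["joint_positions"].round(2))
E
```

```text
tcp [0.582  0.1294 0.2944] t 2.6 F [ 0.3  0.8 -0.3] gap -0.001 shift cm tool [-5.57 12.18  9.51]
[[ 0.42   0.907 -0.011]
 [ 0.907 -0.42  -0.017]
 [-0.02  -0.003 -1.   ]] [-0.79  0.38  0.65  1.69 -0.23  1.17 -0.52]
```

Call:
step_arm --moves '[-1.5,3.3,2.4,0,1,-1.5,3.3,2.4,0,1,-1.4,3.0,2.4,0,1,-1.2,2.6,2.2,0,1,0,0,0,0,1,0,0,0,0,1]'

```text
time_s: 3.2
tcp_pos: [0.6737, 0.0122, 0.1961]
eef_rot: [0.006, 0.846, 0.534, -0.01]
contact_force: [-0.0, 0.7, 0.0]
finger_gap: 0.002
```

```bash
python3 - <<'E'
from h import *
go(.668,.026,.2)
c,p,d=snap("wrist","w0")
R=Rt();o=r.get_obs()
print("tip proj",proj(c,o["tcp_pos"]+R[:,2]*.073), "knob exp",proj(c,[.668,.026,.064]),"mag",proj(c,[.611,.018,.045]),R[:,2])
E
```

```text
tcp [0.6737 0.0122 0.1961] t 3.2 F [-0.   0.7  0. ] gap 0.002 shift cm tool [ 0.99 -1.11 -0.41]
tip proj [[316.26351581 253.78838533]] knob exp [[302.76684311 199.92543096]] mag [[249.68698023 226.79878868]] [-0.01173572 -0.02139653 -0.99970219]
```

View pics/w0.png

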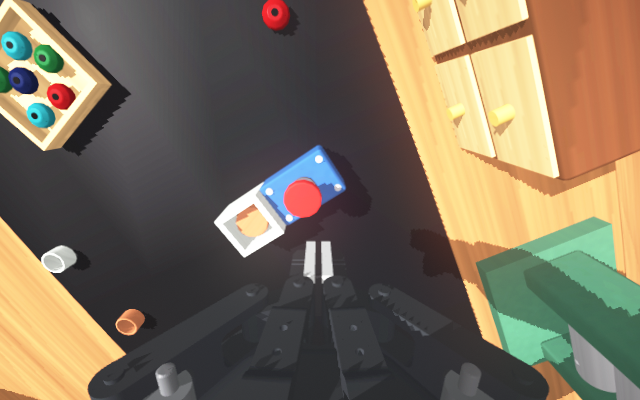

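The wrist view shows the red knob at (302,198), where I predicted (303,200). The magazine with the copper blanks is at (250,222) and the fingertips at (318,245). Next I centre over the knob and go down to just above it.

Call:
step_arm --moves '[0.6,-0.5,0.5,0,1,0.5,-0.5,1.5,0,1,0,0,1.5,0,1,0,0,1,0,1,0,0,0,0,1]'

```text
time_s: 3.75
tcp_pos: [0.667, 0.0338, 0.149]
eef_rot: [0.004, 0.843, 0.537, -0.009]
contact_force: [-0.4, 0.0, 0.9]
finger_gap: -0.0
```

```bash
python3 - <<'E'
from h import *
go(.669,.0275,.137)
E
```

```text
tcp [0.667  0.0338 0.149 ] t 3.75 F [-0.4  0.   0.9] gap -0.0 shift cm tool [-0.46  0.45  1.2 ]
```

Call:
step_arm --moves '[-0.2,0.2,0.2,0,1,-0.2,0.15,0.2,0,1,0,0,0,0,1]'

```text
time_s: 4.05
tcp_pos: [0.6687, 0.0279, 0.1447]
eef_rot: [0.005, 0.843, 0.537, -0.009]
contact_force: [-0.1, -0.4, 0.4]
finger_gap: -0.003
```

```bash
python3 - <<'E'
from h import *
go(.669,.0275,.137)
E
```

```text
tcp [0.6687 0.0279 0.1447] t 4.05 F [-0.1 -0.4  0.4] gap -0.003 shift cm tool [-0.01  0.05  0.77]
```

Call:
step_arm --moves '[0,0,0.25,0,1,0,0,0.25,0,1,0,0,0.25,0,1,0,0,0.25,0,1]'

```text
time_s: 4.45
tcp_pos: [0.6697, 0.0266, 0.1357]
eef_rot: [0.005, 0.844, 0.537, -0.008]
contact_force: [-1.1, -0.0, 3.7]
finger_gap: 0.002
```

Call:
step_arm --moves '[0,0,0.25,0,1,0,0,0.25,0,1,0,0,0.25,0,1,0,0,0.25,0,1,0,0,0.25,0,1,0,0,0.25,0,1]'

```text
time_s: 5.05
tcp_pos: [0.6698, 0.0262, 0.1291]
eef_rot: [0.003, 0.844, 0.537, -0.007]
contact_force: [-3.3, 0.7, 8.2]
finger_gap: -0.004
```

Call:
step_arm --moves '[0,0,0.35,0,1,0,0,0.35,0,1,0,0,0.35,0,1,0,0,0.35,0,1]'

```text
time_s: 5.45
tcp_pos: [0.6698, 0.026, 0.1208]
eef_rot: [0.001, 0.844, 0.537, -0.006]
contact_force: [-2.8, 0.3, 8.3]
finger_gap: -0.001
```

Call:
step_arm --moves '[0,0,0.35,0,1,0,0,0.35,0,1,0,0,0.4,0,1]'

```text
time_s: 5.75
tcp_pos: [0.67, 0.0257, 0.1164]
eef_rot: [-0.001, 0.844, 0.537, -0.005]
contact_force: [-11.0, 1.7, 33.1]
finger_gap: 0.003
```

The force rose to 33 N after about 20 mm of travel, so the plunger is bottomed. Retracting now.

Call:
step_arm --moves '[0,0,-0.2,0,1,0,0,-0.4,0,1,0,0,-0.6,0,1,0,0,-1,0,1,0,0,-2,0,1,0,0,-3,0,1,0,0,-3,0,0.75,0,0,-2,0,0.75,0,0,0,0,0.75,0,0,0,0,0.75]'

```text
time_s: 6.75
tcp_pos: [0.6713, 0.0265, 0.2455]
eef_rot: [-0.001, 0.844, 0.537, -0.005]
contact_force: [-0.9, -0.5, -0.6]
finger_gap: 0.252
```

```bash
python3 - <<'E'
from h import *
go(.57,.05,.2)
c,p,d=snap("wrist","w1"); print(proj(c,[.557,.010,.011]),proj(c,[.469,-.2,.003]))
E
```

```text
tcp [0.6713 0.0265 0.2455] t 6.75 F [-0.9 -0.5 -0.6] gap 0.252 shift cm tool [ -2.12 -10.14   4.64]
[[239.06319727 231.30012787]] [[261.09678727 365.07340523]]
```

View pics/w1.png

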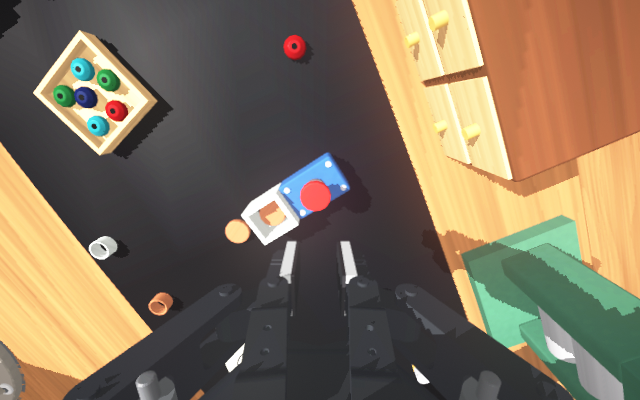

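The press worked: one blank lies in front of the magazine at (236,231), predicted (239,231), and the knob is up again. Next I measure the blank, and check how wide the finger linkage is at the magazine's height so the push clears the feeder.

```bash
cat >> h.py <<'E'
def blank(fn,box,zt=.011):
    c,p,d=load(fn); hsv=cv2.cvtColor(p,cv2.COLOR_RGB2HSV); x0,y0,x1,y1=box
    m=np.zeros(p.shape[:2],np.uint8); m[y0:y1,x0:x1]=cv2.inRange(hsv,(4,50,110),(22,255,255))[y0:y1,x0:x1]
    cs=max(cv2.findContours(m,cv2.RETR_EXTERNAL,cv2.CHAIN_APPROX_NONE)[0],key=cv2.contourArea)
    W=ray(c,cs.reshape(-1,2),zt)[:,:2]; ctr,rad=cv2.minEnclosingCircle(W.astype(np.float32))
    print(fn,"blank",np.round(ctr,4),"r",round(rad,4),"rect mid",np.round(cv2.minAreaRect(W.astype(np.float32))[0],4)); return np.array(ctr)
E
python3 - <<'E'
from h import *
print(blank("w1",(215,210,247,250)))
c,p,d=load("w1"); o=r.get_obs(); R=Rt(o)
v,u=np.nonzero((d>0)&(d<.3)); q=cv2.undistortPoints(np.c_[u,v].astype(float).reshape(-1,1,2),K(c),c["D"]).reshape(-1,2)
P=(np.c_[q,np.ones(len(q))]*d[v,u][:,None]-c["t"])@c["R"]; P=(P-o["tcp_pos"])@R
for a in range(-10,80,8):
    s=P[(P[:,2]>a/1e3)&(P[:,2]<(a+8)/1e3)&(abs(P[:,1])<.1)&(abs(P[:,0])<.06)]
    if len(s): print(a,len(s),s.min(0).round(3),s.max(0).round(3))
c,p,d=snap("scene","s1"); 
print(proj(c,[.556,.010,.011]))
x,y=proj(c,[.556,.010,.011])[0].astype(int); blank("s1",(x-12,y-12,x+12,y+12))
print("rings",ray(c,[[295,190],[320,164]],.01))
E
```

```text
w1 blank [0.5551 0.0115] r 0.0168 rect mid [0.5532 0.0122]
[0.55510235 0.01146269]
-10 7465 [-0.013 -0.061 -0.01 ] [ 0.018  0.061 -0.002]
-2 5318 [-0.014 -0.056 -0.002] [0.018 0.057 0.006]
6 3071 [-0.014 -0.051  0.006] [0.017 0.053 0.014]
14 4891 [-0.014 -0.047  0.014] [0.013 0.048 0.022]
22 1670 [-0.013 -0.043  0.022] [0.014 0.045 0.03 ]
30 767 [-0.012 -0.031  0.03 ] [0.013 0.032 0.038]
38 513 [-0.011 -0.024  0.038] [0.011 0.025 0.046]
46 524 [-0.012 -0.023  0.046] [0.011 0.025 0.054]
54 469 [-0.011 -0.024  0.054] [0.011 0.025 0.062]
62 291 [-0.012 -0.024  0.062] [0.011 0.024 0.07 ]
70 43 [-0.007 -0.017  0.07 ] [0.009 0.017 0.073]
[[352.73373502 213.43771669]]
s1 blank [0.555  0.0086] r 0.0161 rect mid [0.5558 0.0095]
rings [[ 0.41249059 -0.0437915   0.01      ]
 [ 0.39614441  0.05543531  0.01      ]]
```

Call:
step_arm --moves '[0,0,0,-0.145,0.8,0,0,0,-0.145,0.8,0,0,0,-0.145,0.8,0,0,0,0,0.8]'

```text
time_s: 7.25
tcp_pos: [0.6684, 0.0268, 0.2381]
eef_rot: [-0.005, 0.703, 0.711, -0.01]
contact_force: [0.0, -0.1, -0.5]
finger_gap: 0.198
```

```bash
python3 - <<'E'
from h import *
go(.550,.055,.11); print(Rt().round(3))
E
```

```text
tcp [0.6684 0.0268 0.2381] t 7.25 F [ 0.  -0.1 -0.5] gap 0.198 shift cm tool [  3.04 -11.53  13.04]
[[-0.012  1.    -0.021]
 [ 1.     0.012 -0.007]
 [-0.006 -0.021 -1.   ]]
```

Call:
step_arm --moves '[0.8,-2.8,0.5,0,0.8,0.8,-3,1,0,0.8,0.8,-3,1,0,0.8,0.5,-2,1,0,0.8,0,0,1,0,0.8,0,0,0,0,0.8,0,0,0,0,0.8]'

```text
time_s: 7.95
tcp_pos: [0.5539, 0.0544, 0.1874]
eef_rot: [-0.006, 0.71, 0.704, -0.014]
contact_force: [0.7, 0.3, 0.4]
finger_gap: 0.202
```

```bash
python3 - <<'E'
from h import *
go(.550,.055,.078); print(Rt()[:,2].round(3))
E
```

```text
tcp [0.5539 0.0544 0.1874] t 7.95 F [0.7 0.3 0.4] gap 0.202 shift cm tool [ 0.17 -0.08 10.94]
[-0.029 -0.01  -1.   ]
```

Call:
step_arm --moves '[0,0,2,0,0.8,0,0,2.5,0,0.8,0,0,2.3,0,0.8,0,0,1.2,0,0.8,0,0,0.6,0,0.8,0,0,0,0,0.8,0,0,0,0,0.8]'

```text
time_s: 8.65
tcp_pos: [0.5621, 0.0511, 0.102]
eef_rot: [-0.001, 0.713, 0.701, -0.009]
contact_force: [-0.3, 0.3, 0.5]
finger_gap: 0.203
```

```bash
python3 - <<'E'
from h import *
go(.550,.055,.078); print(Rt()[:,2].round(3))
snap("wrist","w2")
E
```

```text
tcp [0.5621 0.0511 0.102 ] t 8.65 F [-0.3  0.3  0.5] gap 0.203 shift cm tool [ 0.39 -1.18  2.41]
[-0.015 -0.012 -1.   ]
```

View pics/w2.png

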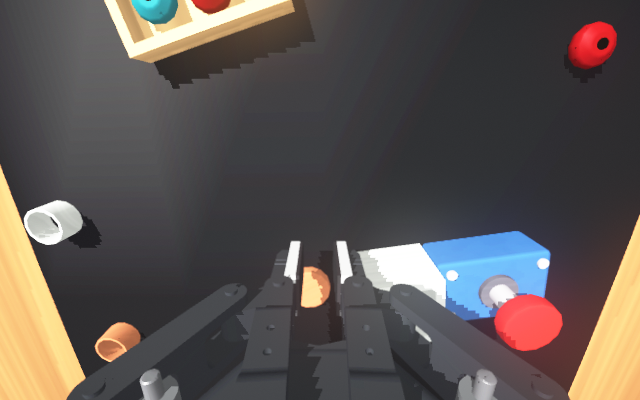

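The blank shows between the finger roots at (315,287), with the magazine just right of the right finger. The tool drifted 1 cm towards the feeder, so I correct that before going lower.

Call:
step_arm --moves '[0.2,-0.6,0,0,0.8,0.2,-0.6,0,0,0.8,0,0,0.4,0,0.8,0,0,0.4,0,0.8,0,0,0,0,0.8]'

```text
time_s: 9.2
tcp_pos: [0.55, 0.0564, 0.0962]
eef_rot: [-0.0, 0.713, 0.701, -0.007]
contact_force: [-0.1, 0.1, -0.0]
finger_gap: 0.201
```

```bash
python3 - <<'E'
from h import *
go(.550,.055,.078); print(Rt()[:,2].round(3))
E
```

```text
tcp [0.55   0.0564 0.0962] t 9.2 F [-0.1  0.1 -0. ] gap 0.201 shift cm tool [-0.13  0.02  1.82]
[-0.011 -0.01  -1.   ]
```

Call:
step_arm --moves '[0,0,0.5,0,0.8,0,-0.1,0.5,0,0.8,0,0,0.4,0,0.8,0,0,0.2,0,0.8,0,0,0,0,0.8]'

```text
time_s: 9.7
tcp_pos: [0.5487, 0.056, 0.0781]
eef_rot: [-0.0, 0.713, 0.701, -0.008]
contact_force: [-0.1, -0.2, -0.6]
finger_gap: 0.201
```

```bash
python3 - <<'E'
from h import *
go(.550,.055,.078); print(Rt()[:,2].round(3))
E
```

```text
tcp [0.5487 0.056  0.0781] t 9.7 F [-0.1 -0.2 -0.6] gap 0.201 shift cm tool [-0.1   0.13  0.01]
[-0.011 -0.01  -1.   ]
```

Call:
step_arm --moves '[-0.5,0,0,0,0.8,-0.5,0,0,0,0.8,-0.5,0,0,0,0.8,-0.5,0,0,0,0.8,-0.5,0,0,0,0.8,-0.5,0,0,0,0.8,0,0,0,0,0.8]'

```text
time_s: 10.4
tcp_pos: [0.5486, 0.0223, 0.0791]
eef_rot: [0.0, 0.714, 0.701, -0.007]
contact_force: [0.1, -0.2, 0.2]
finger_gap: 0.195
```

```bash
python3 - <<'E'
from h import *
go(.550,.055,.078); print(Rt()[:,2].round(3))
c,p,d=snap("scene","s2"); x,y=proj(c,[.552,0,.011])[0].astype(int); blank("s2",(x-16,y-16,x+16,y+16))
E
```

```text
tcp [0.5486 0.0223 0.0791] t 10.4 F [ 0.1 -0.2  0.2] gap 0.195 shift cm tool [3.27 0.08 0.07]
[-0.01 -0.01 -1.  ]
s2 blank [ 0.5531 -0.0069] r 0.0149 rect mid [ 0.5529 -0.0075]
```

Call:
step_arm --moves '[-0.5,0,0.1,0,0.8,-0.5,0,0,0,0.8,-0.5,-0.1,0,0,0.8,-0.5,-0.2,0,0,0.8,-0.5,-0.2,0,0,0.8,-0.5,-0.2,0,0,0.8,-0.5,-0.2,0,0,0.8,-0.5,-0.2,0,0,0.8,-0.5,-0.2,0,0,0.8,-0.5,-0.2,0,0,0.8,-0.5,-0.2,0,0,0.8,-0.5,-0.2,0,0,0.8,-0.5,-0.2,0,0,0.8,0,0,0,0,0.8]'

```text
time_s: 11.85
tcp_pos: [0.5242, -0.0474, 0.0788]
eef_rot: [-0.0, 0.713, 0.701, -0.007]
contact_force: [-0.5, 0.0, 0.0]
finger_gap: 0.199
```

```bash
python3 - <<'E'
from h import *
go(.469,-.1765,.078); print(Rt()[:,2].round(3))
t=r.get_obs()["tcp_pos"]; c,p,d=snap("scene","s3"); x,y=proj(c,[t[0],t[1]-.025,.011])[0].astype(int); blank("s3",(x-16,y-16,x+16,y+16))
c,p,d=snap("side","d3"); x,y=proj(c,[t[0],t[1]-.025,.011])[0].astype(int); blank("d3",(x-16,y-16,x+16,y+16))
E
```

```text
tcp [ 0.5242 -0.0474  0.0788] t 11.85 F [-0.5  0.   0. ] gap 0.199 shift cm tool [-13.    -5.28   0.27]
[-0.01 -0.01 -1.  ]
s3 blank [ 0.5243 -0.0757] r 0.0156 rect mid [ 0.5251 -0.0748]
d3 blank [ 0.5209 -0.0717] r 0.0175 rect mid [ 0.5205 -0.0712]
```

Call:
step_arm --moves '[-0.5,-0.22,0.05,0,0.8,-0.5,-0.22,0,0,0.8,-0.5,-0.22,0,0,0.8,-0.5,-0.22,0,0,0.8,-0.5,-0.22,0,0,0.8,-0.5,-0.22,0,0,0.8,-0.5,-0.22,0,0,0.8,-0.5,-0.22,0,0,0.8,-0.5,-0.22,0,0,0.8,-0.5,-0.22,0,0,0.8,-0.5,-0.22,0,0,0.8,-0.5,-0.22,0,0,0.8,-0.5,-0.22,0,0,0.8,-0.5,-0.22,0,0,0.8,-0.5,-0.22,0,0,0.8,-0.5,-0.22,0,0,0.8,-0.5,-0.22,0,0,0.8,-0.4,-0.2,0,0,0.8,-0.2,-0.1,0,0,0.8,0,0,0,0,0.8]'

```text
time_s: 13.95
tcp_pos: [0.4791, -0.1447, 0.0797]
eef_rot: [-0.0, 0.713, 0.701, -0.007]
contact_force: [-0.4, -0.5, -0.4]
finger_gap: 0.201
```

```bash
python3 - <<'E'
from h import *
go(.469,-.1765,.078); print(Rt()[:,2].round(3))
t=r.get_obs()["tcp_pos"]
for n,f in(("scene","s4"),("side","d4")):
    c,p,d=snap(n,f); x,y=proj(c,[t[0],t[1]-.025,.011])[0].astype(int); blank(f,(x-16,y-16,x+16,y+16)); cv2.imwrite(f"pics/{f}c.png",cv2.resize(p[y-45:y+45,x-60:x+60,::-1],None,fx=4,fy=4))
a=cv2.imread("pics/s4c.png");b=cv2.imread("pics/d4c.png");cv2.imwrite("pics/c4.png",cv2.resize(np.hstack([a,b]),None,fx=.83,fy=.83))
E
```

```text
tcp [ 0.4791 -0.1447  0.0797] t 13.95 F [-0.4 -0.5 -0.4] gap 0.201 shift cm tool [-3.19 -0.95  0.2 ]
[-0.01  -0.009 -1.   ]
s4 blank [ 0.481  -0.1712] r 0.0166 rect mid [ 0.4812 -0.1713]
d4 blank [ 0.4778 -0.1688] r 0.018 rect mid [ 0.4765 -0.168 ]
```

View pics/c4.png

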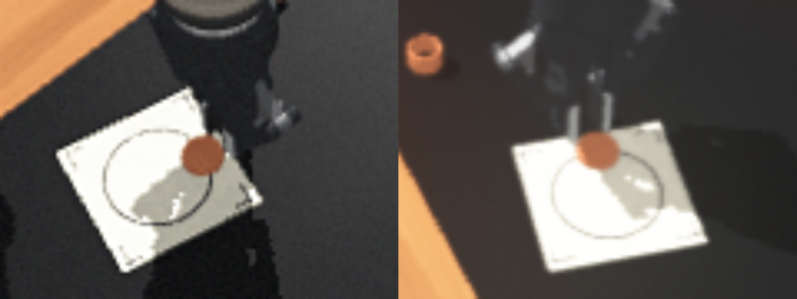

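The pictures show the blank flat on the card, straddling the ring's edge nearest the feeder. Both views say it has about 3 cm left in -y and 1 cm in -x.

Call:
step_arm --moves '[-0.4,-0.14,0.05,0,0.8,-0.5,-0.18,0,0,0.8,-0.5,-0.18,0,0,0.8,-0.5,-0.18,0,0,0.8,-0.5,-0.18,0,0,0.8,-0.4,-0.14,0,0,0.8,-0.2,-0.05,0,0,0.8,0,0,0,0,0.8,1,0,0,0,0.8,1.5,0,0,0,0.8,1.5,0,-1,0,0.8,0,0,-3,0,0.8,0,0,-4,0,0.8,2,0,-4,0,0.8,3,0,-3,0,0.8,3,0,0,0,0.8,0,0,0,0,0.8,0,0,0,0,0.8]'

```text
time_s: 15.85
tcp_pos: [0.4705, -0.0422, 0.2336]
eef_rot: [-0.003, 0.71, 0.704, -0.006]
contact_force: [0.3, -0.1, -0.3]
finger_gap: 0.2
```

```bash
python3 - <<'E'
from h import *
go(.469,-.1765,.078)
for n,f in(("scene","s5"),("side","d5")):
    c,p,d=snap(n,f); x,y=proj(c,[.469,-.2,.011])[0].astype(int); blank(f,(x-25,y-25,x+25,y+25)); cv2.imwrite(f"pics/{f}c.png",cv2.resize(p[y-45:y+45,x-60:x+60,::-1],None,fx=4,fy=4))
a=cv2.imread("pics/s5c.png");b=cv2.imread("pics/d5c.png");s=cv2.resize(np.hstack([a,b]),(640,240))
cv2.imwrite("pics/c5.png",np.vstack([s,cv2.imread("pics/s5.png")[60:360]]))
E
```

```text
tcp [ 0.4705 -0.0422  0.2336] t 15.85 F [ 0.3 -0.1 -0.3] gap 0.2 shift cm tool [-13.36   0.14  15.61]
s5 blank [ 0.4704 -0.2032] r 0.0163 rect mid [ 0.4697 -0.2034]
d5 blank [ 0.4649 -0.2012] r 0.0165 rect mid [ 0.4649 -0.2022]
```

View pics/c5.png

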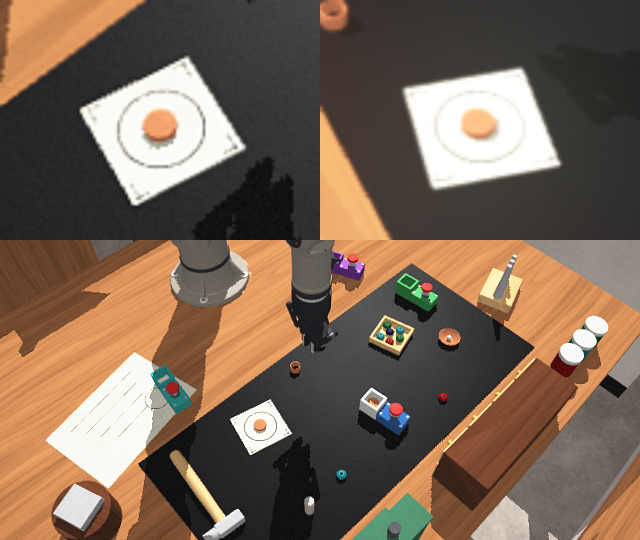

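The blank lies flat near the ring's centre in both views, about 21 mm of margin against an offset of under 5 mm. The plunger is up, the surroundings look unchanged, and the robot is clear. Handing in.

```bash
python3 -c "
from h import *
print(r.sign_off())"
```

```text
the job is handed in; nothing more can be done
None
```

The job is done and handed in at about 16 s. I pressed the blue feeder's red plunger down once, about 20 mm, until the force rose to 33 N at the stop. It sprang back and a single blank came out. I then nudged the blank along the mat with the part-open fingertips into the ring on the card, without gripping it.

- **Blank:** the last scene and side pictures show it lying flat in the ring. Its centre is within 1 to 6 mm of the ring's centre, and it may be up to 21 mm off and still lie wholly inside. The two views differ by about 5 mm in x.
- **Everything else:** the plunger is up, blanks are still visible in the magazine, and the card and the bystanders I could see are in place. The arm hid the silver ring (ring_b) in the final scene picture, so I did not check it. The fingers never came near it.
- **Robot:** it was clear of everything at hand-in, with the TCP at z = 0.23 m.

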